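# Preset the frame counter on its thumbwheels and load it

### The job

Preset the frame counter: on the grey box with the two thumbwheels, roll the left wheel until its white mark stands at 4 and the right wheel until its mark stands at 1 (the six ticks beside each wheel count 0 to 5 from the robot's side), each clicked into its notch. Then push the round load key all the way down and let it come up again. Roll the wheels with light pressure, never more than 20 N on a wheel, do not push the key before both wheels are right, and leave the vial, the objective and the loupe where they stand.

Things in the scene. Friction and masses are not known exactly. Their poses are not given: they have to be found in the camera images.
- preset_box: fixed grey control box, 96 (x) x 164 (y) x 45 mm high, aluminium panel on top. Origin: centre of its underside, on the bench; x points across it away from the robot's side, y to its left, z up; turned by some yaw. Grey half-round cheeks (radius 24 mm, about 6 mm below the wheel rim, 4.5 mm thick) flank each wheel and carry the ticks.
- left_wheel_top (a point): fixed nominal point at the top of the left wheel's rim (box frame 0, +52, 80 mm), axes as the box. The real rim stands up to 3 mm above or below it (clamped bearing height varies): feel for it. Black upright disc, radius 30 mm, 14 mm wide, axle along the box's y. A closed fingertip pressed on its smooth rubber rim and dragged along the box's x rolls it by friction. Stiff; over 20 N harms it.
- right_wheel_top (a point): the same nominal point for the right wheel (box frame 0, +8, 80 mm), its own height error likewise up to 3 mm; the two wheels are alike, 44 mm apart
- wheel_left (a joint): turn of the left wheel, rad: 0 = digit 0 (mark 75 degrees from straight up, towards the robot), 30 degrees (0.5236 rad) a digit, 2.618 = digit 5. Grows as the wheel's top moves away from the robot (box +x). A sprung notch at each digit draws the wheel in from about 12 degrees either side; leaving one takes about 0.04 N m (1.3 N at the rim). Stops just past 0 and 5.
- wheel_right (a joint): turn of the right wheel, the same as wheel_left
- left_mark (a point): the white mark bar, 3.5 mm wide, on the rim of the left wheel (30 mm from the axle); turns with the wheel
- right_mark (a point): the white mark bar on the rim of the right wheel; turns with the wheel
- load_key_top (a point): centre of the top of the round spring load key (26 mm across, plain grey in a black collar, at box frame 0, -50 mm, top 67 mm above the bench when up; moves with the key); press straight down
- load_key (a joint): travel of the load key, m: 0 up, 0.006 fully down, which takes 6 N; springs back
- vial: loose glass vial, 23 mm across, 48 mm high, standing near the box; origin at its base. Bystander.
- objective: loose spare microscope objective, 34 mm across, 46 mm high, standing behind the box; origin at its base. Bystander.
- loupe: loose black loupe, 35 mm across, 31 mm high, standing right of the box; origin at its base. Bystander.
Not all that is in view belongs to the job. What is shaped like the preset_box but blue is not meant.

How it is judged:
On the way, in this order (a step that is already met when the one before it is completed fails the run):
1. both wheels stand at their digits, left 4 and right 1, and stay there with the fingers off (value of joint wheel_left between 1.96 and 2.23 rad and value of joint wheel_right between 0.39 and 0.66 rad and contact force between the fingers and anything else below 0.2 N), for 0.2 s.
2. the load key is pushed fully down (value of joint load_key above 0.005 m), for 0.05 s.
At the end, for the whole second after the job is handed in: the left wheel stands at digit 4 (2.094 rad) and the right at digit 1 (0.524 rad), each within about 0.13 rad, and the load key is up again (under 1 mm down) after having been pushed fully down (over 5 mm) with both wheels set (value of joint wheel_left between 1.96 and 2.23 rad and value of joint wheel_right between 0.39 and 0.66 rad and value of joint load_key below 0.001 m); the robot touches nothing.
It fails at once if the load key is pushed (more than 3 mm) while a wheel is not at its digit (value of joint load_key above 0.003 m and (value of joint wheel_left below 1.9 rad or value of joint wheel_left above 2.29 rad or value of joint wheel_right below 0.33 rad or value of joint wheel_right above 0.72 rad)).
It fails at once if a wheel is pressed with more than 20 N (contact force between any of the arm, the fingers and wheel_left above 20 N or contact force between any of the arm, the fingers and wheel_right above 20 N).
It fails at once if the vial, the objective or the loupe is moved more than 10 mm (distance of any of vial, objective, loupe from where it was at the start of the episode above 0.01 m).
It also fails if it takes over 67 s, if anything falls off the work surface, if the arm or the gripper's body presses on something with over 40 N, if the wrist force passes 120 N, or if a joint passes its speed limit or range.

### The arm

A 6-joint arm with a two-finger parallel gripper is mounted at the origin on a cart in front of the work surface, level with it; the furniture and walls round the work are solid. World frame = base frame: x ahead of the robot, y to its left, z up, the work surface at z = 0. Lengths are in m, angles in rad, forces in N, time in s.
With the tool pointing down it reaches from about 0.325 to 0.875 m from the base axis. Payload 4.4 kg.
Tool frame: the origin (TCP) lies midway between the tips of the shut fingers; the grasp point (between the pads) lies 19 mm behind it (grip_point_offset is the z of the grasp point in the tool frame, in m); z points along the fingers, y is the line along which they close (so a half turn about z gives the same grasp; the last joint's range is limited). The gripper opens to 85 mm and grips with 20 to 120 N. Pads are 22 mm wide; open, the fingers measure 114 mm over their backs; the gripper's body (76 mm by 85 mm) begins 54 mm behind the grasp point. The pads swing forward as they close: fully open they stand 13 mm farther back than shut.
Start: joints at [-1.343, 0.207, 1.542, -0, 1.393, -0.15], TCP at [0.212, -0.534, 0.231] pointing down, gripper open.
Joint ranges: [-2.73, 2.73], [-0.86, 2.22], [0.23, 2.46], [-1.11, 4.25], [0.08, 2.63], [-2.82, 2.82]. Speed limits (rad/s): [2.79, 2.79, 3.14, 3.14, 3.14, 3.14].

### API

Orientations are given as a 3x3 rotation matrix whose columns are the frame's x, y, z axes.
In Python, from workcell import * gives the robot as it stands.
- The arm moves only by the tool servo_tool, never from a script. Its argument "rows" is a list that holds one entry, the list of rows, each a list of 7 numbers: the turn, a rotation vector about the tool's x, y, z in degrees, then the shift along the tool's x, y, z in units of 25 mm (1.0 is 25 mm), then the opening, from 0 (shut) to 1 (fully open). In form: [[[rx, ry, rz, tx, ty, tz, grip], ...]]. A call has 1 to 10 rows; each row shifts and turns the commanded pose from where the row before left it, along the tool's axes as they then stand; what a row does not reach is not made up. A row lasts 1/12 s, in which the tool goes at most 41.7 mm and 7.16 degrees, less where a joint would pass 70% of its speed; a pose out of reach is approached as far as the arm can. A call is refused whole if a number of a shift passes 1 or a number of a turn 7.16, either way. A call with a gripper value outside its range is refused whole. The fingers move at their own pace and stop on an object; "force" is the grip in N (left out, the last holds). Time passes only in rows, so rows that do not move let the fingers close. It gives the time, the measured TCP pose, the force, the opening and the grip force at its end, in the units of the state.
- read_state(): the state, without advancing time (a new reading comes with each control period).
- capture(name): name is "side" or "top"; returns the picture (480x640x3 uint8, red, green, blue); there is no depth.
- camera_params(name): a dict with "vfov" (degrees; the focal length in pixels is half the picture's height over the tangent of half this angle, whatever the lens; pixels are square), "cx", "cy" (the principal point, pixels), "rvec" (rotation vector, rad) and "tvec" (3), from world to camera coordinates, as OpenCV has them. Camera axes: x right, y down, z forward; pixel columns grow to the right and rows downward; lengths in m; the calibration is good to about 2 mm. A picture is of the moment at which its call begins. camera_params takes no time and is no camera call.
- finish_job(): hands the job in; it is judged then, once.
The state is a dict: "time_s": time; "joint_pos": joint angles; "qd": joint speeds; "joint_efforts": joint torques, N m; "ee_pos": TCP position; "eef_rot": TCP orientation; "force": force on the tool from outside, world axes, zero at the start; "torque": the same for the moment, N m; "gripper_width": finger opening in m; "grip_force": force on a finger pad.
Only numpy, scipy, OpenCV 4.12 (cv2) and the standard library are available. Lean on these libraries where they do the work, as an engineer would, in place of code of your own. Each camera call takes 0.05 s, during which the arm holds its last target. There are 200 camera calls.

## Working session

There is one attempt and no reset: what is moved stays moved. The work goes in short steps, Python scripts to look and compute and a tool call to move; the robot and the scene stay as the last step left them, time stands still between calls to the robot, and variables do not carry over. Pictures are saved under pics/ and viewed, at most 10 in all, crops included, and the job is handed in when it is done.

Besides the shell and the picture viewer there is one more tool, called after "Emit:" by a JSON object that holds its "api" and its "payload", one argument or row to a line. servo_tool: Moves the arm, as the interface text tells. Its arguments: {"type":"object","properties":{"rows":{"type":"array","items":{"type":"array","items":{"type":"array","items":{"type":"number"}}}},"force":{"type":"number"}},"required":["rows"]}

```bash
mkdir -p pics
python3 - <<'E'
from workcell import *
import cv2
for n in("side","top"):
    cv2.imwrite(f"pics/{n}0.png",capture(n)[:,:,::-1]); print(n,camera_params(n))
s=read_state();print(s)
E
```

```text
side {'vfov': 49.968223966677094, 'cx': 318.9335189546414, 'cy': 238.40132601836007, 'rvec': array([ 2.31716706, -0.19921982,  0.09440736]), 'tvec': array([-0.57467984,  0.0635779 ,  1.34356258])}
top {'vfov': 57.56625816763367, 'cx': 323.8981312892582, 'cy': 251.256173233839, 'rvec': array([ 2.10948156, -2.12963436,  0.20819292]), 'tvec': array([-0.06093812,  0.54632995,  1.26440754])}
{'time_s': 0.1, 'joint_pos': array([-1.34348912e+00,  2.07366795e-01,  1.54284574e+00,  2.15512890e-05,
        1.39349846e+00, -1.50509506e-01]), 'qd': array([-0.00132817, -0.00235238, -0.00343057,  0.00159818,  0.00046818,
       -0.00234747]), 'joint_efforts': array([-4.40264184e-04, -3.84096158e+01, -2.92549056e+01, -1.78196929e-04,
        4.89856146e-03, -1.43304185e-06]), 'ee_pos': array([ 0.21194465, -0.53376291,  0.23020727]), 'eef_rot': array([[ 9.29473735e-01,  3.68888014e-01, -4.56711216e-04],
       [ 3.68888141e-01, -9.29471495e-01,  2.06863371e-03],
       [ 3.38594123e-04, -2.09121605e-03, -9.99997756e-01]]), 'force': array([-0.61021587, -0.20386682, -0.60481503]), 'torque': array([ 0.01090609,  0.00964626, -0.03345408]), 'grip_force': 0.0, 'gripper_width': 0.08507008469156681}
```

View pics/side0.png

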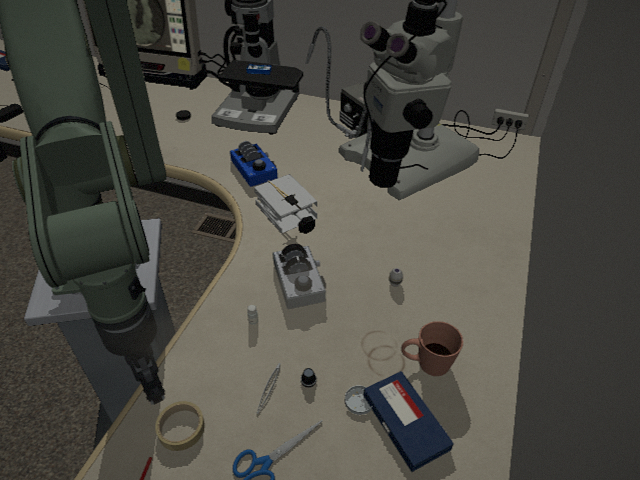

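View pics/top0.png

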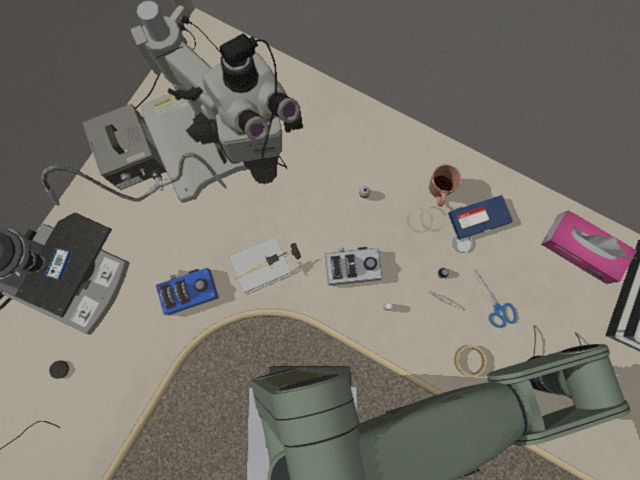

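The side view shows the grey box near (300,275) with its key at (302,282). In the top view it is near (354,265), with the key at (371,263) and the vial at (389,307). I'll enlarge both.

Run:
```python
import cv2
a=cv2.imread("pics/side0.png")[235:315,262:342]; b=cv2.imread("pics/top0.png")[235:300,315:395]
a=cv2.resize(a,None,fx=7,fy=7,interpolation=cv2.INTER_CUBIC);b=cv2.resize(b,None,fx=9,fy=9,interpolation=cv2.INTER_CUBIC)
cv2.imwrite("pics/sc.png",a);cv2.imwrite("pics/tc.png",b)
```

```text
(no output)
```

View pics/sc.png

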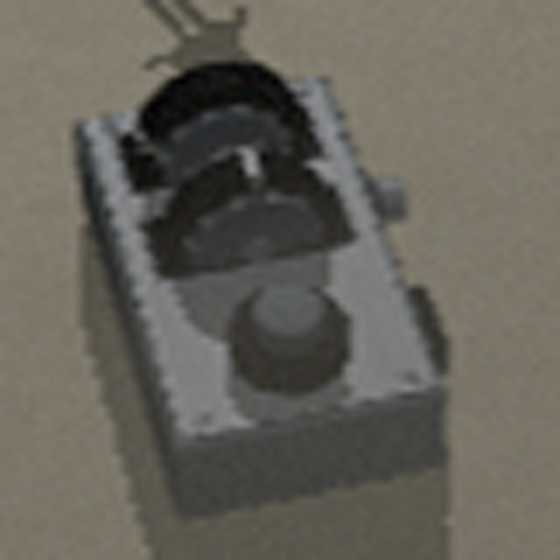

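View pics/tc.png

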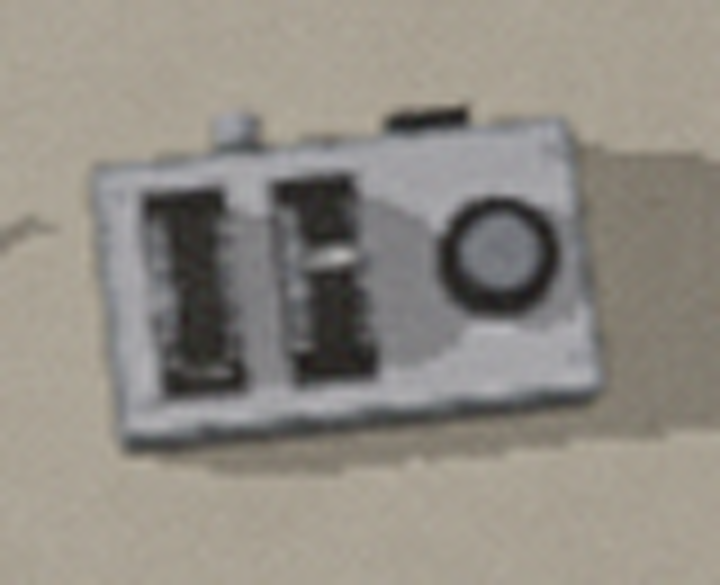

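The side crop shows panel corners at about (180,440), (445,390), (328,80) and (78,125), with the key top at (290,312). In the top crop the corners are (95,170), (570,122), (603,385) and (123,435), and the key is at (502,255). The right mark is just past the wheel's top at (332,257), and the left mark is at the robot-side end, (205,380).

```bash
cat > h.py <<'E'
import numpy as np,cv2
from workcell import *
from scipy.optimize import least_squares
def proj(n,P):
    c=camera_params(n);f=240/np.tan(np.radians(c['vfov']/2))
    K=np.array([[f,0,c['cx']],[0,f,c['cy']],[0,0,1.]])
    return cv2.projectPoints(np.array(P,float).reshape(-1,1,3),c['rvec'],c['tvec'],K,None)[0].reshape(-1,2)
S=lambda p:(np.array(p)+.5)/7-.5+[262,235]
T=lambda p:(np.array(p)+.5)/9-.5+[315,235]
def W(q,P):
    c,s=np.cos(q[2]),np.sin(q[2]);P=np.array(P,float)
    return P@np.array([[c,s,0],[-s,c,0],[0,0,1]])+[q[0],q[1],q[3] if len(q)>3 else 0]
def mark(y,d):
    a=np.radians(-75+30*d);return [.03*np.sin(a),y,.05+.03*np.cos(a)]
E
python3 - <<'E'
from h import *
C=[[-.048,-.082,.045],[.048,-.082,.045],[.048,.082,.045],[-.048,.082,.045],[0,-.05,.067]]
s=S([[180,440],[445,390],[328,80],[78,125],[290,312]]);t=T([[603,385],[570,122],[95,170],[123,435],[502,255]])
f=lambda q:np.r_[(proj("side",W(q,C))-s).ravel(),(proj("top",W(q,C))-t).ravel()]
r=least_squares(f,[.6,0,0,0]);print(r.x,np.degrees(r.x[2]));print(r.fun.reshape(-1,2).round(1))
q=r.x
for n,y in(("L",.052),("R",.008)):
    print(n,"top",W(q,[[0,y,.08]]))
    for d in range(6):
        m=W(q,[mark(y,d)]);a=proj("top",m)[0];b=proj("side",m)[0]
        print(d,((a+.5-[315,235])*9).round(),((b+.5-[262,235])*7).round())
print("key",W(q,[[0,-.05,.067]]))
R=read_state()['eef_rot'];print(np.degrees(np.arctan2(R[1,0],R[0,0])))
E
```

```text
[ 0.50399117 -0.15390058  0.0947891  -0.00330135] 5.431015360338491
[[-0.8  1.8]
 [ 0.8  0.8]
 [ 0.1 -1.2]
 [-0.5 -0.9]
 [-0.1 -0.1]
 [ 0.4  0.8]
 [ 0.  -1.1]
 [-0.7 -0.9]
 [-0.5  0.9]
 [-0.1 -0.5]]
L top [[ 0.49906952 -0.10213402  0.07669865]]
0 [204. 373.] [142. 141.]
1 [202. 344.] [162. 111.]
2 [199. 300.] [198.  88.]
3 [193. 253.] [241.  80.]
4 [188. 217.] [278.  89.]
5 [185. 202.] [299. 112.]
R top [[ 0.50323399 -0.1459365   0.07669865]]
0 [336. 359.] [169. 227.]
1 [336. 330.] [190. 196.]
2 [332. 286.] [227. 173.]
3 [327. 239.] [270. 165.]
4 [321. 204.] [308. 174.]
5 [316. 188.] [330. 196.]
key [[ 0.50872353 -0.20367613  0.06369865]]
21.64706370230286
```

The fit residuals are about 1 px and the height is within 3 mm. The left wheel is at 0 and the right is at about 3. Next I turn the tool to box yaw, shut the gripper and move above the left wheel.

Emit:
{"api": "servo_tool", "payload": {
  "rows": [
    [[0,0,5.4,0,0,0,0],[0,0,5.4,0,0,0,0],[0,0,5.4,0,0,0,0],[0,0,0,0.77,-0.95,0.1,0],[0,0,0,0.77,-0.95,0.1,0],[0,0,0,0.77,-0.95,0.1,0],[0,0,0,0.77,-0.95,0.1,0],[0,0,0,0.77,-0.95,0.1,0],[0,0,0,0.77,-0.95,0.1,0],[0,0,0,0.77,-0.95,0.1,0]]
  ],
  "force": 40
}}

```text
time_s: 0.93
ee_pos: [0.3308, -0.3545, 0.2132]
eef_rot: [[0.996, 0.095, -0.0], [0.095, -0.996, 0.001], [-0.0, -0.001, -1.0]]
force: [1.0, -0.6, -0.5]
gripper_width: -0.0003
grip_force: 0.0
```

Emit:
{"api": "servo_tool", "payload": {
  "rows": [
    [[0,0,0,0.77,-0.95,0.3,0],[0,0,0,0.77,-0.95,0.3,0],[0,0,0,0.77,-0.95,0.3,0],[0,0,0,0.77,-0.95,0.3,0],[0,0,0,0.77,-0.95,0.3,0],[0,0,0,0.77,-0.95,0.3,0],[0,0,0,0.77,-0.95,0.3,0],[0,0,0,0,0,0,0],[0,0,0,0,0,0,0]]
  ]
}}

```text
time_s: 1.68
ee_pos: [0.4486, -0.1762, 0.1603]
eef_rot: [[0.995, 0.098, -0.002], [0.098, -0.995, 0.001], [-0.002, -0.001, -1.0]]
force: [-0.1, 0.4, 0.3]
gripper_width: -0.0002
grip_force: 0.0
```

```bash
cat >> h.py <<'E'
q=np.array([0.504,-0.1539,0.0948])
def tell():
    s=read_state();R=s['eef_rot'];bx=np.array([np.cos(q[2]),np.sin(q[2])]);by=np.array([-bx[1],bx[0]])
    d=s['ee_pos'][:2]-q[:2]
    print("t",s['time_s'],"box xyz mm",(1e3*np.r_[d@bx,d@by,s['ee_pos'][2]]).round(1),"yaw",np.degrees(np.arctan2(R[1,0],R[0,0])).round(2),"zaxis",R[:,2].round(3),"F",s['force'].round(2),"w",round(s['gripper_width'],4))
E
python3 -c "from h import *;tell()"
```

```text
t 1.6833 box xyz mm [-57.3 -17.  160.3] yaw 5.65 zaxis [-0.002  0.001 -1.   ] F [-0.11  0.45  0.27] w -0.0002
```

Emit:
{"api": "servo_tool", "payload": {
  "rows": [
    [[0,0,0.2,0.49,-0.69,0.2,0],[0,0,0,0.49,-0.69,0.2,0],[0,0,0,0.49,-0.69,0.2,0],[0,0,0,0.49,-0.69,0.2,0],[0,0,0,0,0,0.5,0],[0,0,0,0,0,0.5,0],[0,0,0,0,0,0.5,0],[0,0,0,0,0,0,0],[0,0,0,0,0,0,0]]
  ]
}}

```text
time_s: 2.43
ee_pos: [0.4904, -0.1054, 0.1033]
eef_rot: [[0.996, 0.09, -0.002], [0.09, -0.996, 0.0], [-0.002, -0.001, -1.0]]
force: [0.3, 0.2, -0.4]
gripper_width: 0.0001
grip_force: 0.0
```

Run:
```python
from h import *
tell()
for n in("side","top"): cv2.imwrite(f"pics/{n}1.png",capture(n)[:,:,::-1])
a=cv2.imread("pics/side1.png")[205:305,252:352]; b=cv2.imread("pics/top1.png")[220:320,300:400]
r=lambda i:cv2.resize(i,(400,400),interpolation=cv2.INTER_CUBIC)
cv2.imwrite("pics/c1.png",np.hstack([r(a),r(b)]))
```

```text
t 2.4333 box xyz mm [ -9.   49.5 103.3] yaw 5.17 zaxis [-0.002  0.    -1.   ] F [ 0.32  0.18 -0.41] w 0.0001
```

View pics/c1.png

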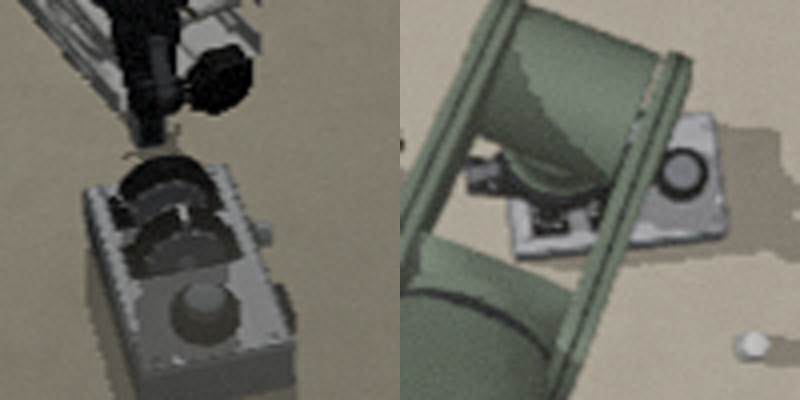

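The left half shows the shut fingertip at (150,140), standing over the left wheel. I shift it 2.5 mm left and feel downwards.

Emit:
{"api": "servo_tool", "payload": {
  "rows": [
    [[0,0,0,0.04,-0.1,0.3,0],[0,0,0,0,0,0.3,0],[0,0,0,0,0,0.08,0],[0,0,0,0,0,0,0],[0,0,0,0,0,0,0]]
  ]
}}

```text
time_s: 2.95
ee_pos: [0.4918, -0.1019, 0.0865]
eef_rot: [[0.996, 0.092, -0.001], [0.092, -0.996, 0.0], [-0.001, -0.0, -1.0]]
force: [-0.3, 0.4, -0.4]
gripper_width: 0.0002
grip_force: 0.0
```

Emit:
{"api": "servo_tool", "payload": {
  "rows": [
    [[0,0,0,0,0,0.04,0],[0,0,0,0,0,0,0]]
  ]
}}

```text
time_s: 3.12
ee_pos: [0.4921, -0.1021, 0.0859]
eef_rot: [[0.996, 0.092, 0.0], [0.092, -0.996, -0.0], [0.0, 0.0, -1.0]]
force: [0.0, -0.3, -0.1]
gripper_width: -0.0001
grip_force: 0.0
```

Emit:
{"api": "servo_tool", "payload": {
  "rows": [
    [[0,0,0,0,0,0.04,0],[0,0,0,0,0,0,0]]
  ]
}}

```text
time_s: 3.28
ee_pos: [0.492, -0.1021, 0.0848]
eef_rot: [[0.996, 0.091, 0.0], [0.091, -0.996, -0.0], [0.0, 0.0, -1.0]]
force: [-0.7, 0.4, 0.4]
gripper_width: -0.0003
grip_force: 0.0
```

Emit:
{"api": "servo_tool", "payload": {
  "rows": [
    [[0,0,0,0,0,0.04,0],[0,0,0,0,0,0.04,0],[0,0,0,0,0,0,0]]
  ]
}}

```text
time_s: 3.53
ee_pos: [0.4918, -0.102, 0.0825]
eef_rot: [[0.996, 0.091, -0.0], [0.091, -0.996, 0.0], [-0.0, -0.0, -1.0]]
force: [-0.9, 0.1, 0.6]
gripper_width: -0.0
grip_force: 0.0
```

Emit:
{"api": "servo_tool", "payload": {
  "rows": [
    [[0,0,0,0,0,0.03,0],[0,0,0,0,0,0,0]]
  ]
}}

```text
time_s: 3.7
ee_pos: [0.4919, -0.1021, 0.0819]
eef_rot: [[0.996, 0.091, -0.0], [0.091, -0.996, 0.0], [-0.0, -0.0, -1.0]]
force: [0.1, 0.3, 0.7]
gripper_width: -0.0002
grip_force: 0.0
```

Emit:
{"api": "servo_tool", "payload": {
  "rows": [
    [[0,0,0,0,0,0.03,0],[0,0,0,0,0,0,0]]
  ]
}}

```text
time_s: 3.87
ee_pos: [0.4921, -0.1021, 0.0814]
eef_rot: [[0.996, 0.091, 0.0], [0.091, -0.996, -0.0], [0.0, 0.0, -1.0]]
force: [-0.5, 0.6, -0.1]
gripper_width: 0.0005
grip_force: 0.2
```

Emit:
{"api": "servo_tool", "payload": {
  "rows": [
    [[0,0,0,0,0,0.03,0],[0,0,0,0,0,0,0]]
  ]
}}

```text
time_s: 4.03
ee_pos: [0.4925, -0.1021, 0.0813]
eef_rot: [[0.996, 0.091, 0.001], [0.091, -0.996, -0.0], [0.001, 0.0, -1.0]]
force: [-1.0, 0.4, 5.6]
gripper_width: -0.0001
grip_force: 2.2
```

Emit:
{"api": "servo_tool", "payload": {
  "rows": [
    [[0,0,0,0,0,0.02,0],[0,0,0,0,0,0,0]]
  ]
}}

```text
time_s: 4.2
ee_pos: [0.4929, -0.1021, 0.0812]
eef_rot: [[0.996, 0.091, 0.002], [0.091, -0.996, -0.0], [0.002, 0.0, -1.0]]
force: [-1.7, 1.6, 6.6]
gripper_width: 0.0002
grip_force: 3.4
```

Emit:
{"api": "servo_tool", "payload": {
  "rows": [
    [[0,0,0,0,0,0.02,0],[0,0,0,0,0,0,0]]
  ]
}}

```text
time_s: 4.37
ee_pos: [0.4933, -0.1021, 0.0812]
eef_rot: [[0.996, 0.091, 0.003], [0.091, -0.996, -0.0], [0.003, 0.0, -1.0]]
force: [-2.3, 1.7, 9.7]
gripper_width: 0.0003
grip_force: 4.4
```

Contact at z = 81.3 mm with about 10 N. Now I drag along +x.

Emit:
{"api": "servo_tool", "payload": {
  "rows": [
    [[0,0,0,0.08,0,0,0],[0,0,0,0.08,0,0,0],[0,0,0,0.08,0,0,0],[0,0,0,0.08,0,0,0]]
  ]
}}

```text
time_s: 4.7
ee_pos: [0.5015, -0.1013, 0.0813]
eef_rot: [[0.996, 0.091, 0.003], [0.091, -0.996, -0.0], [0.003, 0.0, -1.0]]
force: [-0.8, 1.8, 7.4]
gripper_width: 0.0003
grip_force: 4.0
```

Emit:
{"api": "servo_tool", "payload": {
  "rows": [
    [[0,0,0,0.08,0,0,0],[0,0,0,0.08,0,0,0],[0,0,0,0.08,0,0,0],[0,0,0,0.08,0,0,0]]
  ]
}}

```text
time_s: 5.03
ee_pos: [0.5093, -0.1005, 0.0811]
eef_rot: [[0.996, 0.091, 0.003], [0.091, -0.996, -0.0], [0.003, 0.0, -1.0]]
force: [-1.0, 1.6, 6.0]
gripper_width: 0.0004
grip_force: 3.4
```

Emit:
{"api": "servo_tool", "payload": {
  "rows": [
    [[0,0,0,0,0,-0.3,0],[0,0,0,-0.34,0,0,0],[0,0,0,-0.3,0,0,0],[0,0,0,0,0,0,0],[0,0,0,0,0,0,0]]
  ]
}}

```text
time_s: 5.45
ee_pos: [0.4906, -0.1019, 0.0865]
eef_rot: [[0.996, 0.091, -0.001], [0.091, -0.996, 0.001], [-0.001, -0.001, -1.0]]
force: [0.3, -0.8, 0.1]
gripper_width: 0.0002
grip_force: 0.0
```

```bash
cat >> h.py <<'E'
def look(k):
    a=capture("side")[240:290,270:320,::-1]; b=capture("top")[235:285,320:370,::-1]
    r=lambda i:cv2.resize(i,(400,400),interpolation=cv2.INTER_CUBIC)
    cv2.imwrite(f"pics/{k}.png",cv2.convertScaleAbs(np.hstack([r(a),r(b)]),alpha=1.8))
E
python3 -c "
from h import *
tell();look('c2')"
```

```text
t 5.45 box xyz mm [-8.4 53.  86.5] yaw 5.21 zaxis [-0.001  0.001 -1.   ] F [ 0.3  -0.81  0.14] w 0.0002
```

View pics/c2.png

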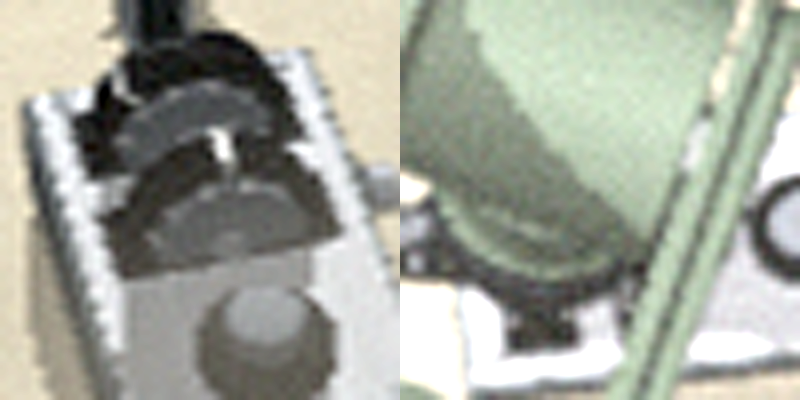

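Left mark at (122,90) in the side half, which is digit 1 as predicted. The right mark at (222,150) looks like about 2.5. I repeat the same stroke.

Emit:
{"api": "servo_tool", "payload": {
  "rows": [
    [[0,0,0,0,0,0.15,0],[0,0,0,0,0,0.08,0],[0,0,0,0,0,0.05,0],[0,0,0,0,0,0,0]]
  ]
}}

```text
time_s: 5.88
ee_pos: [0.4933, -0.1021, 0.0812]
eef_rot: [[0.996, 0.091, 0.002], [0.091, -0.996, 0.0], [0.002, 0.0, -1.0]]
force: [-0.5, 1.2, 7.7]
gripper_width: 0.0
grip_force: 3.7
```

Emit:
{"api": "servo_tool", "payload": {
  "rows": [
    [[0,0,0,0.08,0,0,0],[0,0,0,0.08,0,0,0],[0,0,0,0.08,0,0,0],[0,0,0,0.08,0,0,0],[0,0,0,0.08,0,0,0],[0,0,0,0.08,0,0,0],[0,0,0,0.08,0,0,0],[0,0,0,0.08,0,0,0]]
  ]
}}

```text
time_s: 6.55
ee_pos: [0.5091, -0.1005, 0.0811]
eef_rot: [[0.996, 0.092, 0.002], [0.092, -0.996, -0.0], [0.002, 0.0, -1.0]]
force: [-0.7, 0.7, 7.1]
gripper_width: 0.0003
grip_force: 3.0
```

Emit:
{"api": "servo_tool", "payload": {
  "rows": [
    [[0,0,0,0,0,-0.3,0],[0,0,0,-0.34,0,0,0],[0,0,0,-0.3,0,0,0],[0,0,0,0,0,0,0],[0,0,0,0,0,0,0]]
  ]
}}

```text
time_s: 6.97
ee_pos: [0.4907, -0.1019, 0.087]
eef_rot: [[0.996, 0.091, -0.001], [0.091, -0.996, 0.001], [-0.001, -0.001, -1.0]]
force: [-0.2, -0.0, 0.6]
gripper_width: -0.0001
grip_force: 0.0
```

Emit:
{"api": "servo_tool", "payload": {
  "rows": [
    [[0,0,0,0,0,0.15,0],[0,0,0,0,0,0.08,0],[0,0,0,0,0,0.07,0],[0,0,0,0,0,0,0]]
  ]
}}

```text
time_s: 7.3
ee_pos: [0.4933, -0.102, 0.0812]
eef_rot: [[0.996, 0.091, 0.002], [0.091, -0.996, 0.0], [0.002, -0.0, -1.0]]
force: [-1.4, 2.2, 7.9]
gripper_width: -0.0
grip_force: 3.7
```

Emit:
{"api": "servo_tool", "payload": {
  "rows": [
    [[0,0,0,0.08,0,0,0],[0,0,0,0.08,0,0,0],[0,0,0,0.08,0,0,0],[0,0,0,0.08,0,0,0],[0,0,0,0.08,0,0,0],[0,0,0,0.08,0,0,0],[0,0,0,0.08,0,0,0],[0,0,0,0.08,0,0,0]]
  ]
}}

```text
time_s: 7.97
ee_pos: [0.5091, -0.1005, 0.0811]
eef_rot: [[0.996, 0.091, 0.002], [0.091, -0.996, 0.0], [0.002, 0.0, -1.0]]
force: [-0.6, 1.6, 5.8]
gripper_width: 0.0
grip_force: 3.0
```

Emit:
{"api": "servo_tool", "payload": {
  "rows": [
    [[0,0,0,0,0,-0.3,0],[0,0,0,-0.34,0,0,0],[0,0,0,-0.3,0,0,0],[0,0,0,0,0,0,0],[0,0,0,0,0,0,0]]
  ]
}}

```text
time_s: 8.38
ee_pos: [0.4907, -0.1019, 0.087]
eef_rot: [[0.996, 0.091, -0.001], [0.091, -0.996, 0.001], [-0.001, -0.001, -1.0]]
force: [0.9, -0.2, 0.3]
gripper_width: -0.0002
grip_force: 0.0
```

Emit:
{"api": "servo_tool", "payload": {
  "rows": [
    [[0,0,0,0,0,0.15,0],[0,0,0,0,0,0.08,0],[0,0,0,0,0,0.07,0],[0,0,0,0,0,0,0]]
  ]
}}

```text
time_s: 8.72
ee_pos: [0.4933, -0.1021, 0.0812]
eef_rot: [[0.996, 0.091, 0.002], [0.091, -0.996, 0.0], [0.002, -0.0, -1.0]]
force: [-1.6, 2.3, 6.5]
gripper_width: 0.0
grip_force: 3.7
```

Emit:
{"api": "servo_tool", "payload": {
  "rows": [
    [[0,0,0,0.08,0,0,0],[0,0,0,0.08,0,0,0],[0,0,0,0.08,0,0,0],[0,0,0,0.08,0,0,0],[0,0,0,0.08,0,0,0],[0,0,0,0.08,0,0,0],[0,0,0,0.08,0,0,0],[0,0,0,0.08,0,0,0]]
  ]
}}

```text
time_s: 9.38
ee_pos: [0.5091, -0.1005, 0.0811]
eef_rot: [[0.996, 0.091, 0.002], [0.091, -0.996, 0.0], [0.002, 0.0, -1.0]]
force: [0.3, 1.1, 6.9]
gripper_width: -0.0
grip_force: 3.0
```

Emit:
{"api": "servo_tool", "payload": {
  "rows": [
    [[0,0,0,0,0,-0.4,0],[0,0,0,-0.34,0,0,0],[0,0,0,-0.3,0,0,0],[0,0,0,0,0,0,0],[0,0,0,0,0,0,0]]
  ]
}}

```text
time_s: 9.8
ee_pos: [0.4907, -0.1019, 0.0895]
eef_rot: [[0.996, 0.091, -0.001], [0.091, -0.996, 0.001], [-0.001, -0.001, -1.0]]
force: [0.9, -0.3, 0.7]
gripper_width: -0.0001
grip_force: 0.0
```

```bash
python3 -c "
from h import *
tell();look('c3')"
```

```text
t 9.8 box xyz mm [-8.3 53.  89.5] yaw 5.21 zaxis [-0.001  0.001 -1.   ] F [ 0.89 -0.32  0.65] w -0.0001
```

View pics/c3.png

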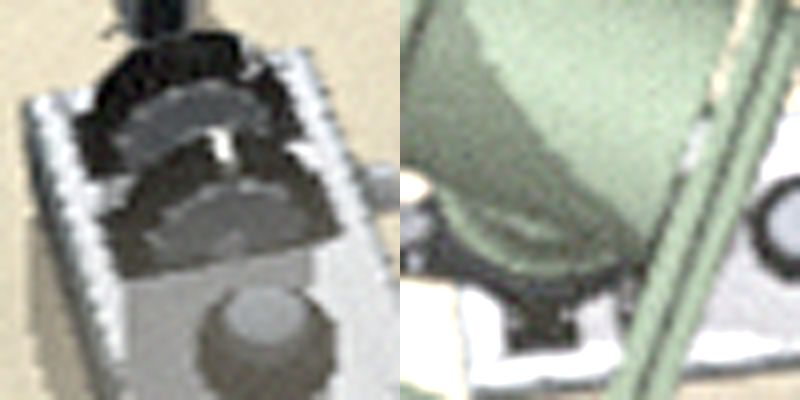

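The left mark at (250,62) is at digit 4. I go over the right wheel, starting at x of about +7, and feel down.

Emit:
{"api": "servo_tool", "payload": {
  "rows": [
    [[0,0,0,0.2,0.6,0,0],[0,0,0,0.2,0.6,0,0],[0,0,0,0.2,0.6,0,0],[0,0,0,0,0,0.1,0],[0,0,0,0,0,0.08,0],[0,0,0,0,0,0,0]]
  ]
}}

```text
time_s: 10.4
ee_pos: [0.5104, -0.1457, 0.0846]
eef_rot: [[0.996, 0.09, -0.002], [0.09, -0.996, 0.001], [-0.002, -0.001, -1.0]]
force: [-0.7, 0.8, -0.8]
gripper_width: 0.0001
grip_force: 0.0
```

Emit:
{"api": "servo_tool", "payload": {
  "rows": [
    [[0,0,0,0,0,0.04,0],[0,0,0,0,0,0,0]]
  ]
}}

```text
time_s: 10.57
ee_pos: [0.5105, -0.145, 0.084]
eef_rot: [[0.996, 0.092, -0.001], [0.092, -0.996, 0.001], [-0.001, -0.001, -1.0]]
force: [-0.1, 0.6, -0.2]
gripper_width: 0.0001
grip_force: 0.0
```

Emit:
{"api": "servo_tool", "payload": {
  "rows": [
    [[0,0,0,0,0,0.04,0],[0,0,0,0,0,0,0]]
  ]
}}

```text
time_s: 10.73
ee_pos: [0.5108, -0.145, 0.0834]
eef_rot: [[0.996, 0.092, -0.0], [0.092, -0.996, 0.0], [-0.0, -0.0, -1.0]]
force: [0.2, 0.5, 0.6]
gripper_width: 0.0003
grip_force: 0.0
```

Emit:
{"api": "servo_tool", "payload": {
  "rows": [
    [[0,0,0,0,0,0.03,0],[0,0,0,0,0,0,0]]
  ]
}}

```text
time_s: 10.9
ee_pos: [0.511, -0.1453, 0.0828]
eef_rot: [[0.996, 0.092, -0.0], [0.092, -0.996, 0.0], [-0.0, -0.0, -1.0]]
force: [0.9, 0.2, 0.0]
gripper_width: 0.0
grip_force: 0.0
```

Emit:
{"api": "servo_tool", "payload": {
  "rows": [
    [[0,0,0,0,0,0.03,0],[0,0,0,0,0,0,0]]
  ]
}}

```text
time_s: 11.07
ee_pos: [0.511, -0.1454, 0.082]
eef_rot: [[0.996, 0.092, -0.0], [0.092, -0.996, 0.0], [-0.0, -0.0, -1.0]]
force: [-0.1, 0.2, -0.2]
gripper_width: 0.0
grip_force: 0.0
```

Emit:
{"api": "servo_tool", "payload": {
  "rows": [
    [[0,0,0,0,0,0.03,0],[0,0,0,0,0,0,0]]
  ]
}}

```text
time_s: 11.23
ee_pos: [0.511, -0.1455, 0.0812]
eef_rot: [[0.996, 0.091, -0.0], [0.091, -0.996, 0.0], [-0.0, -0.0, -1.0]]
force: [-0.3, -0.1, -0.6]
gripper_width: -0.0003
grip_force: 0.0
```

Emit:
{"api": "servo_tool", "payload": {
  "rows": [
    [[0,0,0,0,0,0.03,0],[0,0,0,0,0,0,0]]
  ]
}}

```text
time_s: 11.4
ee_pos: [0.511, -0.1455, 0.0804]
eef_rot: [[0.996, 0.091, -0.0], [0.091, -0.996, 0.0], [-0.0, -0.0, -1.0]]
force: [0.7, 0.4, 0.1]
gripper_width: -0.0003
grip_force: 0.0
```

Emit:
{"api": "servo_tool", "payload": {
  "rows": [
    [[0,0,0,0,0,0.03,0],[0,0,0,0,0,0,0]]
  ]
}}

```text
time_s: 11.57
ee_pos: [0.5109, -0.1455, 0.0796]
eef_rot: [[0.996, 0.091, -0.0], [0.091, -0.996, 0.0], [-0.0, -0.0, -1.0]]
force: [0.2, 0.5, 0.2]
gripper_width: 0.0001
grip_force: 0.0
```

Emit:
{"api": "servo_tool", "payload": {
  "rows": [
    [[0,0,0,0,0,0.03,0],[0,0,0,0,0,0,0]]
  ]
}}

```text
time_s: 11.73
ee_pos: [0.5113, -0.1456, 0.0792]
eef_rot: [[0.996, 0.091, 0.0], [0.091, -0.996, -0.0], [0.0, 0.0, -1.0]]
force: [0.1, 0.4, 0.8]
gripper_width: -0.0004
grip_force: 0.1
```

Emit:
{"api": "servo_tool", "payload": {
  "rows": [
    [[0,0,0,0,0,0.03,0],[0,0,0,0,0,0,0]]
  ]
}}

```text
time_s: 11.9
ee_pos: [0.5119, -0.1456, 0.0791]
eef_rot: [[0.996, 0.091, 0.002], [0.091, -0.996, -0.0], [0.002, 0.0, -1.0]]
force: [-0.2, 0.6, 3.4]
gripper_width: -0.0001
grip_force: 1.8
```

Emit:
{"api": "servo_tool", "payload": {
  "rows": [
    [[0,0,0,0,0,0.03,0],[0,0,0,0,0,0,0]]
  ]
}}

```text
time_s: 12.07
ee_pos: [0.5125, -0.1455, 0.0789]
eef_rot: [[0.996, 0.091, 0.003], [0.091, -0.996, -0.0], [0.003, 0.0, -1.0]]
force: [0.0, 2.0, 7.6]
gripper_width: 0.0
grip_force: 3.3
```

Contact at 79.1 mm with about 7 N. I drag back about 11 mm, aiming for digit 2, lift, and return.

Emit:
{"api": "servo_tool", "payload": {
  "rows": [
    [[0,0,0,-0.08,0,0,0],[0,0,0,-0.08,0,0,0],[0,0,0,-0.08,0,0,0],[0,0,0,-0.08,0,0,0],[0,0,0,-0.08,0,0,0],[0,0,0,-0.02,0,0,0]]
  ]
}}

```text
time_s: 12.57
ee_pos: [0.5017, -0.1466, 0.079]
eef_rot: [[0.996, 0.091, 0.003], [0.091, -0.996, -0.0], [0.003, 0.001, -1.0]]
force: [-0.2, 2.3, 6.8]
gripper_width: -0.0003
grip_force: 3.4
```

Emit:
{"api": "servo_tool", "payload": {
  "rows": [
    [[0,0,0,0,0,-0.3,0],[0,0,0,0.22,0,0,0],[0,0,0,0.2,0,0,0],[0,0,0,0,0,0,0],[0,0,0,0,0,0,0]]
  ]
}}

```text
time_s: 12.98
ee_pos: [0.5111, -0.1454, 0.0846]
eef_rot: [[0.996, 0.092, -0.001], [0.092, -0.996, 0.0], [-0.001, -0.0, -1.0]]
force: [0.6, -0.1, 0.5]
gripper_width: -0.0
grip_force: 0.0
```

```bash
python3 -c "
from h import *
tell();look('c4')"
```

```text
t 12.9833 box xyz mm [ 7.9  7.8 84.6] yaw 5.27 zaxis [-0.001  0.    -1.   ] F [ 0.56 -0.05  0.46] w -0.0
```

View pics/c4.png

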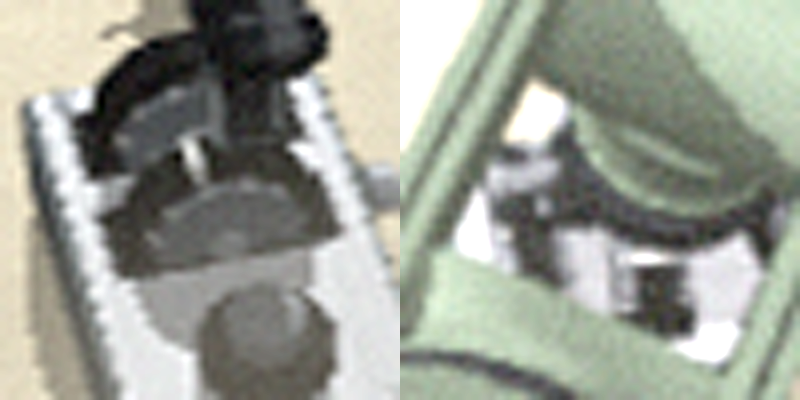

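The right mark at (195,162) is at digit 2. One more digit back.

Emit:
{"api": "servo_tool", "payload": {
  "rows": [
    [[0,0,0,0,0,0.15,0],[0,0,0,0,0,0.08,0],[0,0,0,0,0,0.07,0],[0,0,0,0,0,0,0]]
  ]
}}

```text
time_s: 13.42
ee_pos: [0.5123, -0.1454, 0.079]
eef_rot: [[0.996, 0.091, 0.002], [0.091, -0.996, 0.0], [0.002, -0.0, -1.0]]
force: [-0.9, 2.1, 7.6]
gripper_width: -0.0001
grip_force: 3.8
```

Emit:
{"api": "servo_tool", "payload": {
  "rows": [
    [[0,0,0,-0.08,0,0,0],[0,0,0,-0.08,0,0,0],[0,0,0,-0.08,0,0,0],[0,0,0,-0.08,0,0,0],[0,0,0,-0.08,0,0,0],[0,0,0,-0.08,0,0,0],[0,0,0,-0.08,0,0,0],[0,0,0,-0.08,0,0,0]]
  ]
}}

```text
time_s: 14.08
ee_pos: [0.4963, -0.147, 0.079]
eef_rot: [[0.996, 0.091, 0.003], [0.091, -0.996, -0.0], [0.003, 0.0, -1.0]]
force: [-1.6, 1.2, 7.3]
gripper_width: -0.0
grip_force: 3.8
```

Emit:
{"api": "servo_tool", "payload": {
  "rows": [
    [[0,0,0,0,0,-0.4,0],[0,0,0,0.2,0.6,0,0],[0,0,0,0.2,0.6,0,0],[0,0,0,0,0.6,0,0],[0,0,0,0,0.6,0,0],[0,0,0,0,0,0,0],[0,0,0,0,0,0,0]]
  ]
}}

```text
time_s: 14.67
ee_pos: [0.5102, -0.2066, 0.0873]
eef_rot: [[0.996, 0.089, -0.001], [0.089, -0.996, 0.001], [-0.001, -0.001, -1.0]]
force: [0.1, 0.3, 0.6]
gripper_width: -0.0002
grip_force: 0.0
```

```bash
python3 -c "
from h import *
tell();look('c5')"
```

```text
t 14.6667 box xyz mm [  1.1 -53.1  87.3] yaw 5.13 zaxis [-0.001  0.001 -1.   ] F [0.14 0.26 0.61] w -0.0002
```

View pics/c5.png

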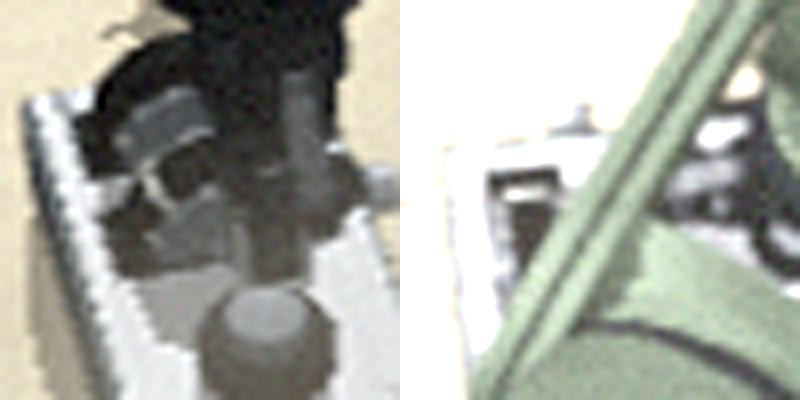

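The right mark at (152,187) is at digit 1, and the left mark in the top half at (540,190) is at digit 4. Now the key.

Emit:
{"api": "servo_tool", "payload": {
  "rows": [
    [[0,0,0,-0.03,-0.12,0.2,0],[0,0,0,0,0,0.2,0],[0,0,0,0,0,0.2,0],[0,0,0,0,0,0.1,0],[0,0,0,0,0,0,0],[0,0,0,0,0,0,0]]
  ]
}}

```text
time_s: 15.27
ee_pos: [0.5093, -0.2026, 0.0696]
eef_rot: [[0.996, 0.092, -0.001], [0.092, -0.996, 0.0], [-0.001, -0.001, -1.0]]
force: [0.4, 0.0, -0.1]
gripper_width: 0.0002
grip_force: 0.0
```

Emit:
{"api": "servo_tool", "payload": {
  "rows": [
    [[0,0,0,0,0,0.08,0],[0,0,0,0,0,0.08,0],[0,0,0,0,0,0,0]]
  ]
}}

```text
time_s: 15.52
ee_pos: [0.51, -0.2031, 0.0662]
eef_rot: [[0.996, 0.091, 0.001], [0.091, -0.996, -0.0], [0.001, 0.0, -1.0]]
force: [-0.1, 0.4, 2.5]
gripper_width: -0.0001
grip_force: 1.1
```

Emit:
{"api": "servo_tool", "payload": {
  "rows": [
    [[0,0,0,0,0,0.08,0],[0,0,0,0,0,0.04,0],[0,0,0,0,0,0,0],[0,0,0,0,0,0,0]]
  ]
}}

```text
time_s: 15.85
ee_pos: [0.51, -0.2032, 0.0636]
eef_rot: [[0.996, 0.091, 0.001], [0.091, -0.996, -0.001], [0.001, 0.001, -1.0]]
force: [0.5, -0.0, 3.2]
gripper_width: -0.0003
grip_force: 2.0
```

Emit:
{"api": "servo_tool", "payload": {
  "rows": [
    [[0,0,0,0,0,0.08,0],[0,0,0,0,0,0.04,0],[0,0,0,0,0,0,0],[0,0,0,0,0,0,0]]
  ]
}}

```text
time_s: 16.18
ee_pos: [0.5101, -0.2032, 0.061]
eef_rot: [[0.996, 0.092, 0.001], [0.092, -0.996, -0.001], [0.001, 0.001, -1.0]]
force: [-1.5, 0.7, 7.3]
gripper_width: 0.0001
grip_force: 4.3
```

Emit:
{"api": "servo_tool", "payload": {
  "rows": [
    [[0,0,0,0,0,0.05,0],[0,0,0,0,0,0.05,0],[0,0,0,0,0,0,0],[0,0,0,0,0,0,0]]
  ]
}}

```text
time_s: 16.52
ee_pos: [0.5102, -0.2032, 0.0608]
eef_rot: [[0.996, 0.092, 0.001], [0.092, -0.996, -0.001], [0.001, 0.001, -1.0]]
force: [-6.4, 3.7, 21.9]
gripper_width: 0.0
grip_force: 11.1
```

The key bottomed out: 66.8 to 60.8 mm, with the force rising sharply to 22 N. Now I lift clear and verify.

Emit:
{"api": "servo_tool", "payload": {
  "rows": [
    [[0,0,0,0,0,-0.3,0],[0,0,0,0,0,-0.5,0],[0,0,0,0,0,-0.8,0],[0,0,0,0,0,-0.8,0],[0,0,0,0,0.8,-0.8,0],[0,0,0,0,0.8,-0.4,0],[0,0,0,0,0.8,0,0],[0,0,0,0,0.8,0,0],[0,0,0,0,0,0,0],[0,0,0,0,0,0,0]]
  ]
}}

```text
time_s: 17.35
ee_pos: [0.5162, -0.2829, 0.1469]
eef_rot: [[0.996, 0.09, -0.001], [0.09, -0.996, 0.001], [-0.001, -0.001, -1.0]]
force: [-0.1, 0.1, -0.6]
gripper_width: -0.0
grip_force: 0.0
```

```bash
python3 -c "
from h import *
tell();look('c6')"
```

```text
t 17.35 box xyz mm [  -0.  -129.6  146.9] yaw 5.15 zaxis [-0.001  0.001 -1.   ] F [-0.1   0.14 -0.62] w -0.0
```

View pics/c6.png

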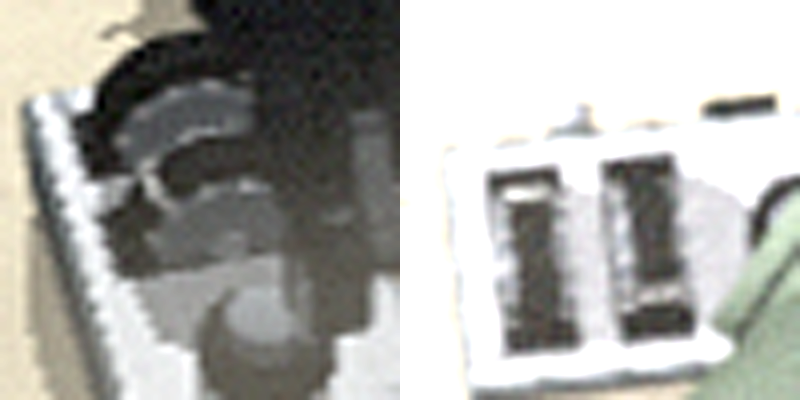

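The top half shows the left mark at (530,190), digit 4, and the right mark at (657,293), digit 1. The key is up and the tool is clear.

```bash
python3 -c "
from workcell import *
print(finish_job())"
```

```text
the job is handed in; nothing more can be done
None
```

The job is handed in: the last picture shows the left wheel at 4 and the right at 1, I pushed the load key fully down and it came back up, wheel force readings stayed under about 10 N, and the robot touches nothing; I did not re-check the vial, objective and loupe.

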